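# Put a clay cup on show on the display turntable

### The job

The display turntable on the counter has been left running empty on its fast key. Stop it with its stop key, stand the clay cup upright in the middle of the stopped platter, then start it again on the slow key so that the cup turns slowly. Do not drop the cup, and leave the bottle and the weight that stand near it where they are.

Things in the scene. Friction and masses are not known exactly. Their poses are not given: they have to be found in the camera images.
- turntable: Grey display turntable, fixed; housing 222 x 210 x 50 mm, a round platter on its left, right of it a column of four white keys running away from the robot. Origin on the counter; x points from the keys to the platter (about world +y), y towards the robot, z up. Housing x -115 to +107, y -105 to +105 mm; platter axis x +22, y 0; keys at x -85, y +60 (stop), +12 (slow), -28 (medium), -68 (fast).
- platter_centre (a point): Middle of the platter's top face, 63.5 mm above the counter. The platter is a disc of 156 mm diameter, its rim marked with short black lines, its rubber top flat, with a centre dot and two thin grey rings of 64 and 92 mm diameter. z is up; x and y turn with the platter.
- platter (a joint): Angle of the platter in rad, growing anticlockwise seen from above without end. It turns at about 1.6 rad/s on the fast key, 1.0 on medium and 0.35 to 0.8 on slow, and stands braked with the stop key down; it gets to speed or stops within about half a second.
- key_stop (a joint): Stop key: nearest the robot and the broadest, 34 (x) by 46 (y) mm, black square on top; up at the start. Joint value in m: 0 up, about 0.0075 latched down, 0.009 at the hard stop. Pushing any key slowly straight down to its stop (2 to 5 N on the way) latches it, and on the way frees the key that was down, which springs up.
- key_slow (a joint): Slow key: second from the robot, 34 by 30 mm, one black bar on top; up at the start. Joint value in m: 0 up, about 0.0075 latched down, 0.009 at the hard stop. Pushing any key slowly straight down to its stop (2 to 5 N on the way) latches it, and on the way frees the key that was down, which springs up.
- key_medium (a joint): Medium key: third from the robot, 34 by 30 mm, two black bars on top; up at the start. Works like the other keys.
- key_fast (a joint): Fast key: farthest from the robot, 34 by 30 mm, three black bars on top; latched down at the start. Works like the other keys.
- key_stop_top (a point): Middle of the stop key's top face, which is 64 mm above the counter when up and 56 mm when latched down. The keys are 10 mm apart, the housing's deck lies at 50 mm.
- key_slow_top (a point): Middle of the slow key's top face, 64 mm above the counter when up and 56 mm when latched down.
- clay_cup: Small hand-thrown, speckled beige clay cup without handle, open at the top, 52 mm across the belly, 51 mm high, about 60 g, fragile. Origin at the centre of its underside, z up. Starts upright on the counter left of the turntable; grasp it across the belly. Behind the work the board of a wooden stand overhangs the counter, 0.33 m up, from x = 0.61 on (y -0.05 to 0.29): keep the wrist clear of it.
- bottle: Small green glass bottle with a cork, 38 mm across, 78 mm high; origin at the centre of its underside. To be left alone.
- weight: Brass weight with a knob, 42 mm across, 55 mm high; origin at the centre of its underside. To be left alone.
There are look-alikes about, which are no part of the job. Leave any pink look-alike of the clay_cup alone.

How it is judged:
By the outcome, as a careful person would: the job done as asked, in the order asked, and still so for the second after the job is handed in, with the robot touching nothing.
It also fails if it takes over 54 s, if anything falls off the work surface, if the arm or the gripper's body presses on something with over 40 N, if the wrist force passes 120 N, or if a joint passes its speed limit or range.

### The arm

A 6-joint arm with a two-finger parallel gripper is mounted at the origin on a cart in front of the work surface, level with it; the furniture and walls round the work are solid. World frame = base frame: x ahead of the robot, y to its left, z up, the work surface at z = 0. Lengths are in m, angles in degrees, forces in N, time in s.
With the tool pointing down it reaches from about 0.375 to 0.9 m from the base axis. Payload 3.1 kg.
Tool frame: the origin (TCP) lies midway between the tips of the shut fingers; the grasp point (between the pads) lies env.grip_point_offset behind it (env.grip_point_offset is the distance from the TCP to the grasp point, in m); z points along the fingers, y is the line along which they close (so a half turn about z gives the same grasp; the last joint's range is limited). The gripper opens to 87 mm and grips with 3 to 60 N. Pads are 19 mm wide; open, the fingers measure 117 mm over their backs; the gripper's body (75 mm by 190 mm) begins 51 mm behind the grasp point.
Start: joints at [28.734, 30.224, 82.088, -0, 67.689, -10.227], TCP at [0.486, 0.393, 0.223] pointing down, gripper open.
Joint ranges: [-176.69, 176.69], [-43.24, 126.21], [12.49, 139.97], [-82, 262], [0, 151.66], [-163.58, 163.58]. Speed limits (degrees/s): [159.86, 159.86, 180, 180, 180, 180].

### API

Orientations are given as a 3x3 rotation matrix whose columns are the frame's x, y, z axes.
In Python, from plant import env gives the robot as it stands.
- The arm moves only by the tool drive_tool, never from a script. Its argument "targets" is a list of rows, each an object of numbers: "claw": the opening, from 0 (shut) to 1 (fully open); "tx", "ty", "tz": the shift along the tool's x, y, z in cm; "rx", "ry", "rz": the turn, a rotation vector about the tool's x, y, z in rad. A call has 1 to 12 rows; each row is the pose to reach, as a shift and turn from the pose commanded when the call began, along the tool's axes at that moment; what a row does not reach only later rows make up. A row lasts 1/10 s, in which the tool goes at most 50 mm and 8.59 degrees, less where a joint would pass 70% of its speed; a pose out of reach is approached as far as the arm can. A call with a gripper value outside its range is refused whole. The fingers move at their own pace and stop on an object; "force" is the grip in N (left out, the last holds). Time passes only in rows, so rows that repeat a pose let the fingers close. It gives the time, the measured TCP pose, the force, the opening and the grip force at its end, in the units of the state.
- env.get_state(): the state, without advancing time (a new reading comes with each control period).
- env.grab_frame(name): name is "side" or "top" or "wrist"; returns (picture, depth): 420x560x3 uint8, red, green, blue; 420x560 float32, m along the optical axis (not along the pixel's ray), 0 where there is no reading.
- env.calibration(name): a dict with "mtx" (3x3 intrinsics, pixels), "view" (4x4, takes a point from world to camera coordinates); the wrist camera has in their place "hand_eye" (4x4, takes a point from camera to tool coordinates, whose origin is the TCP and whose axes are the flange's). Camera axes: x right, y up, looking along -z (the intrinsics and any distortion apply to the point x, -y, -z); pixel columns grow to the right and rows downward; lengths in m; the calibration is good to about 2 mm. A picture is of the moment at which its call begins: read the wrist's pose just before it. calibration takes no time and is no camera call.
- env.close_job(): hands the job in; it is judged then, once.
Trained networks look in the newest picture that a camera, given by its name, has taken for a name from the list of things; names that differ only in an ending like _2 or _b are one class to them, and where a whole thing is asked for, a point or a joint stands for the part that bears it (a point fixed in the world has none). Each returns a list of dicts, best first, with "confidence" (0 to 1); they miss things now and then, are a little off and sometimes report something else, mostly with a low value. They report only what shows in the picture. A call takes as long as a camera call. They do not tell look-alikes from the thing itself.
- env.recognise(camera, label): "pixel" ([column, row] in pixels, amid what is visible of it).
The state is a dict: "time_s": time; "joints": joint angles; "dq": joint speeds; "effort": joint torques, N m; "eef_pos": TCP position; "tcp_rot": TCP orientation; "force": force on the tool from outside, world axes, zero at the start; "ft_torque": the same for the moment, N m; "finger_gap": finger opening in m; "grasp_force": force on a finger pad.
Only numpy, scipy, OpenCV 4.12 (cv2) and the standard library are available. Lean on these libraries where they do the work, as an engineer would, in place of code of your own. Each camera call takes 0.05 s, during which the arm holds its last target. There are 200 camera calls.

## Working session

There is one attempt and no reset: what is moved stays moved. The work goes in short steps, Python scripts to look and compute and a tool call to move; the robot and the scene stay as the last step left them, time stands still between calls to the robot, and variables do not carry over. Pictures are saved under pics/ and viewed, at most 10 in all, crops included, and the job is handed in when it is done.

Besides the shell and the picture viewer there is one more tool, called after "Request:" in YAML: its name, and indented under it one key for each argument. drive_tool: Moves the arm, as the interface text tells. Its arguments: {"type":"object","properties":{"targets":{"type":"array"},"force":{"type":"number"}},"required":["targets"]}

```bash
mkdir -p pics; ls; cat > h.py <<'E'
import numpy as np, cv2
from plant import env
def cam2world(name,st=None):
    c=env.calibration(name)
    if name=='wrist':
        T=np.eye(4);T[:3,:3]=np.array(st['tcp_rot']);T[:3,3]=st['eef_pos']
        return T@np.array(c['hand_eye']),c
    return np.linalg.inv(np.array(c['view'])),c
def ray(name,px,st=None):
    W,c=cam2world(name,st)
    d=c.get('dist',c.get('distortion'))
    p=cv2.undistortPoints(np.array([[px]],float),np.array(c['mtx']),None if d is None else np.array(d))[0,0]
    return W[:3,3],W[:3,:3]@np.array([p[0],-p[1],-1.])
def at_z(name,px,z,st=None):
    o,d=ray(name,px,st);return o+d*(z-o[2])/d[2]
def at_depth(name,px,dep,st=None):
    o,d=ray(name,px,st);return o+d*dep
def patch(dep,px):
    c,r=map(int,np.round(px));q=dep[max(r-2,0):r+3,max(c-2,0):c+3];q=q[q>0];return float(np.median(q)) if q.size else 0
E
python3 - <<'E'
from h import *
np.set_printoptions(precision=3,suppress=True)
print(env.grip_point_offset, env.calibration('wrist').keys(),env.get_state())
print(env.calibration('top'))
ims=[]
for n in ['top','side']:
    p,d=env.grab_frame(n); cv2.imwrite(f'pics/{n}0.png',p[:,:,::-1]); np.save(f'{n}0.npy',d)
    for l in ['clay_cup','turntable','key_stop_top','key_slow_top','platter_centre','bottle','weight']:
        for r in env.recognise(n,l)[:3]:
            z=patch(d,r['pixel']); print(n,l,np.round(r['pixel']),round(r['confidence'],2),at_depth(n,r['pixel'],z) if z else None)
E
```

```text
pics
0.0187 dict_keys(['mtx', 'hand_eye']) {'time_s': 0.0, 'joints': array([ 28.734,  30.278,  82.157,  -0.001,  67.688, -10.23 ]), 'dq': array([-0.023, -0.059, -0.078,  0.073, -0.025, -0.045]), 'effort': array([  0.   , -44.004, -17.66 ,   0.063,   0.058,  -0.   ]), 'eef_pos': array([0.485, 0.393, 0.222]), 'tcp_rot': array([[-0.629,  0.778, -0.002],
       [ 0.778,  0.629, -0.001],
       [ 0.   , -0.002, -1.   ]]), 'force': array([ 0.332, -0.278,  0.006]), 'ft_torque': array([ 0.072,  0.025, -0.051]), 'grasp_force': 0.0, 'finger_gap': 0.08690330530163488}
{'mtx': array([[531.274,   0.   , 278.781],
       [  0.   , 531.274, 211.385],
       [  0.   ,   0.   ,   1.   ]]), 'view': array([[ 0.001, -1.   , -0.027,  0.11 ],
       [ 0.995, -0.002,  0.098, -0.539],
       [-0.098, -0.027,  0.995, -1.288],
       [ 0.   ,  0.   ,  0.   ,  1.   ]])}
top clay_cup [224. 255.] 0.74 [0.433 0.246 0.008]
top clay_cup [273. 245.] 0.71 [0.456 0.125 0.007]
top clay_cup [279. 207.] 0.71 [0.552 0.11  0.007]
top turntable [358. 230.] 0.72 [ 0.491 -0.08   0.063]
top key_stop_top [393. 250.] 0.84 [ 0.444 -0.163  0.063]
top key_slow_top [396. 230.] 0.73 [ 0.492 -0.17   0.064]
top key_slow_top [395. 250.] 0.15 [ 0.444 -0.167  0.063]
top platter_centre [347. 232.] 0.66 [ 0.485 -0.055  0.062]
top bottle [182. 232.] 0.72 [0.488 0.346 0.052]
top weight [220. 219.] 0.58 [0.519 0.252 0.051]
top weight [394. 249.] 0.55 [ 0.446 -0.166  0.064]
side clay_cup [271. 224.] 0.94 [0.532 0.124 0.039]
side clay_cup [284. 277.] 0.68 [0.426 0.268 0.041]
side clay_cup [306. 236.] 0.66 [0.459 0.116 0.029]
side turntable [331. 195.] 0.69 [ 0.463 -0.011  0.064]
side key_slow_top [346. 166.] 0.57 [ 0.566 -0.388 -0.02 ]
side key_slow_top [363. 176.] 0.32 [ 0.441 -0.155  0.06 ]
side platter_centre [326. 190.] 0.95 [ 0.482 -0.03   0.064]
side bottle [222. 298.] 0.88 [0.482 0.359 0.041]
side weight [237. 265.] 0.56 [0.518 0.267 0.032]
```

```bash
python3 - <<'E'
import cv2
a=cv2.imread('pics/top0.png');b=cv2.imread('pics/side0.png')
cv2.imwrite('pics/c1.png',cv2.resize(a[130:310,150:430],(800,514),interpolation=cv2.INTER_CUBIC))
cv2.imwrite('pics/c2.png',cv2.resize(b[130:340,180:460],(800,600),interpolation=cv2.INTER_CUBIC))
E
```

```text
(no output)
```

View pics/c1.png

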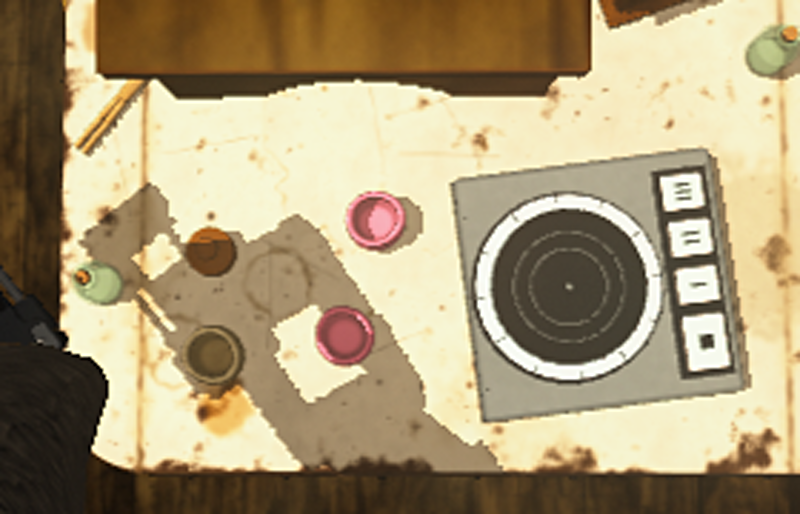

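View pics/c2.png

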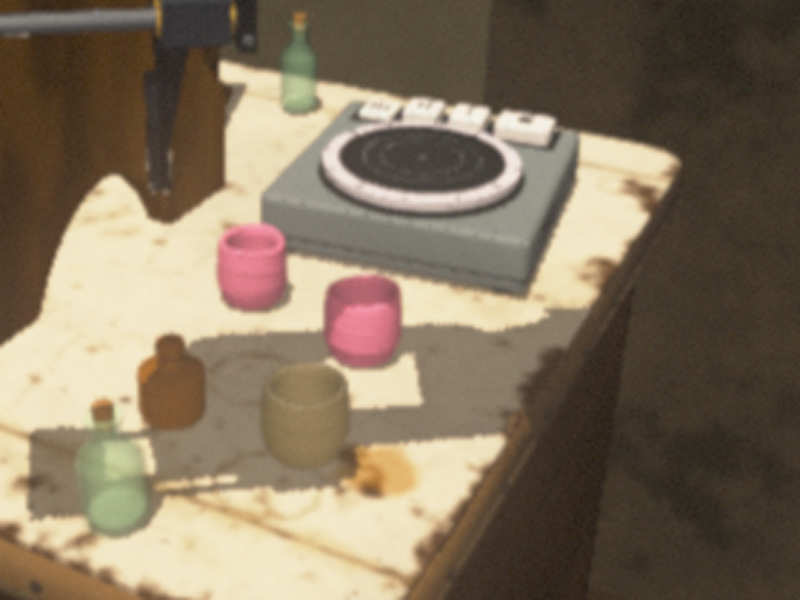

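The beige cup (top view 224,254) is the clay_cup. The cups at (271,247) and (281,207) are pink look-alikes, so I leave them alone. Bottle is at (184,229), brass weight at (224,218), platter dot at (349,230), stop key at (397,250) and slow key at (394,230).

```bash
cat > mv.py <<'E'
from h import *
def cmd(target,yaw_y,st=None):
    """shift (cm) and turn (rad) in tool axes to TCP target, with tool y at world angle yaw_y deg, pointing down"""
    st=st or env.get_state();R=np.array(st['tcp_rot'])
    y=np.array([np.cos(np.radians(yaw_y)),np.sin(np.radians(yaw_y)),0]);z=np.array([0,0,-1.]);x=np.cross(y,z)
    Rt=np.stack([x,y,z],1)
    return np.round(R.T@(np.array(target)-st['eef_pos'])*100,2),np.round(cv2.Rodrigues(R.T@Rt)[0].ravel(),3)
E
python3 - <<'E'
from mv import *
np.set_printoptions(precision=4,suppress=True)
print(env.calibration('wrist')['hand_eye'])
s=800/280
P={}
for n,c,z in [('plat',(569,286),.0635),('stop',(707,342),.064),('slow',(698,285),.064),('med',(691,239),.064),('fast',(684,191),.056),('cup',(213,353),.051),
 ('c1',(453,182),.05),('c2',(711,150),.05),('c3',(748,386),.05),('c4',(483,421),.05)]:
    P[n]=at_z('top',((c[0]+.5)/s+150-.5,(c[1]+.5)/s+130-.5),z); print(n,P[n])
# depth-based check & model fit
M={'plat':(22,0),'stop':(-85,60),'slow':(-85,12),'med':(-85,-28),'fast':(-85,-68),'c1':(107,-105),'c2':(-115,-105),'c3':(-115,105),'c4':(107,105)}
A=np.array([M[k] for k in M])/1000;B=np.array([P[k][:2] for k in M])
ca,cb=A.mean(0),B.mean(0);U,S,V=np.linalg.svd((A-ca).T@(B-cb));R=(U@V).T
print(R,np.degrees(np.arctan2(R[1,0],R[0,0])),'res',np.abs((A-ca)@R.T+cb-B).max(1)*1000)
for k in ['plat','stop','slow']: print(k,R@(np.array(M[k])/1000-ca)+cb)
st=env.get_state();yaw=np.degrees(np.arctan2(R[1,0],R[0,0]))
t=R@(np.array(M['stop'])/1000-ca)+cb
print(cmd([*t,.09],yaw))
E
```

```text
[[ 0.0001  0.9555  0.295   0.0819]
 [ 1.      0.0001 -0.0008  0.0009]
 [-0.0008  0.295  -0.9555 -0.161 ]
 [ 0.      0.      0.      1.    ]]
plat [ 0.4915 -0.0588  0.0635]
stop [ 0.4446 -0.1726  0.064 ]
slow [ 0.4921 -0.1662  0.064 ]
med [ 0.5308 -0.1611  0.064 ]
fast [ 0.5723 -0.1575  0.056 ]
cup [0.4358 0.2413 0.051 ]
c1 [0.5814 0.0374 0.05  ]
c2 [ 0.6082 -0.1822  0.05  ]
c3 [ 0.4082 -0.2087  0.05  ]
c4 [0.3788 0.0132 0.05  ]
[[-0.1245 -0.9922]
 [ 0.9922 -0.1245]] 97.1504300284443 res [0.6031 0.0748 0.5714 1.2181 0.755  3.103  3.9409 4.4665 2.7   ]
plat [ 0.4909 -0.0591]
stop [ 0.4447 -0.1727]
slow [ 0.4923 -0.1667]
(array([-41.39, -38.78,  13.26]), array([ 0.   ,  0.   , -1.016]))
```

Request:
drive_tool:
  targets:
    - {"tx":-41.4,"ty":-38.8,"tz":9,"rz":-1.016,"claw":0}
    - {"tx":-41.4,"ty":-38.8,"tz":9,"rz":-1.016,"claw":0}
    - {"tx":-41.4,"ty":-38.8,"tz":9,"rz":-1.016,"claw":0}
    - {"tx":-41.4,"ty":-38.8,"tz":9,"rz":-1.016,"claw":0}
    - {"tx":-41.4,"ty":-38.8,"tz":9,"rz":-1.016,"claw":0}
    - {"tx":-41.4,"ty":-38.8,"tz":9,"rz":-1.016,"claw":0}
    - {"tx":-41.4,"ty":-38.8,"tz":9,"rz":-1.016,"claw":0}
    - {"tx":-41.4,"ty":-38.8,"tz":9,"rz":-1.016,"claw":0}
    - {"tx":-41.4,"ty":-38.8,"tz":9,"rz":-1.016,"claw":0}
    - {"tx":-41.4,"ty":-38.8,"tz":9,"rz":-1.016,"claw":0}
    - {"tx":-41.4,"ty":-38.8,"tz":9,"rz":-1.016,"claw":0}
    - {"tx":-41.4,"ty":-38.8,"tz":9,"rz":-1.016,"claw":0}

```text
invalid input
```

Request:
drive_tool:
  targets:
    - {"tx":0,"claw":0}

```text
invalid input
```

```bash
python3 - <<'E'
from mv import *
np.set_printoptions(precision=4,suppress=True)
s=env.get_state();print(s['time_s'],s['eef_pos'],s['finger_gap'],s['joints'],s['force'])
print(cmd([.4447,-.1727,.075],97.15))
E
```

```text
0.8 [0.4859 0.393  0.2226] 0.08672239436356162 [ 28.7333  30.22    82.0883   0.0006  67.6884 -10.2277] [ 0.3509  0.6974 -0.472 ]
(array([-41.39, -38.78,  14.76]), array([ 0.   ,  0.   , -1.016]))
```

Request:
drive_tool:
  targets:
    - {"claw":0,"tx":-4,"ty":-4,"tz":1,"rx":0,"ry":0,"rz":-0.1}

```text
time_s: 0.9
eef_pos: [0.4832, 0.3484, 0.2152]
tcp_rot: [[-0.708, 0.706, 0.007], [0.706, 0.708, 0.005], [-0.001, 0.009, -1.0]]
force: [1.2, -1.6, -0.4]
finger_gap: 0.0839
grasp_force: 0.0
```

Request:
drive_tool:
  targets:
    - {"claw":0,"tx":-33.7,"ty":-38.4,"tz":8,"rx":0,"ry":0,"rz":-0.916}
    - {"claw":0,"tx":-33.7,"ty":-38.4,"tz":8,"rx":0,"ry":0,"rz":-0.916}
    - {"claw":0,"tx":-33.7,"ty":-38.4,"tz":8,"rx":0,"ry":0,"rz":-0.916}
    - {"claw":0,"tx":-33.7,"ty":-38.4,"tz":8,"rx":0,"ry":0,"rz":-0.916}
    - {"claw":0,"tx":-33.7,"ty":-38.4,"tz":8,"rx":0,"ry":0,"rz":-0.916}
    - {"claw":0,"tx":-33.7,"ty":-38.4,"tz":8,"rx":0,"ry":0,"rz":-0.916}
    - {"claw":0,"tx":-33.7,"ty":-38.4,"tz":8,"rx":0,"ry":0,"rz":-0.916}
    - {"claw":0,"tx":-33.7,"ty":-38.4,"tz":8,"rx":0,"ry":0,"rz":-0.916}
    - {"claw":0,"tx":-33.7,"ty":-38.4,"tz":8,"rx":0,"ry":0,"rz":-0.916}
    - {"claw":0,"tx":-33.7,"ty":-38.4,"tz":8,"rx":0,"ry":0,"rz":-0.916}
    - {"claw":0,"tx":-33.7,"ty":-38.4,"tz":8,"rx":0,"ry":0,"rz":-0.916}
    - {"claw":0,"tx":-33.7,"ty":-38.4,"tz":8,"rx":0,"ry":0,"rz":-0.916}

```text
time_s: 2.1
eef_pos: [0.4459, -0.1718, 0.1336]
tcp_rot: [[-0.993, -0.118, 0.003], [-0.118, 0.993, -0.003], [-0.002, -0.004, -1.0]]
force: [0.4, 0.0, 1.2]
finger_gap: 0.001
grasp_force: 0.0
```

```bash
python3 - <<'E'
from mv import *
np.set_printoptions(precision=4,suppress=True)
s=env.get_state();print(s['time_s'],s['eef_pos'],s['finger_gap'],s['joints'],s['force'])
print(cmd([.4447,-.1727,.072],97.15,s))
E
```

```text
2.1 [ 0.4459 -0.1718  0.1336] 0.0009694147457787486 [ -34.4622   27.1669  108.0147   -0.089    44.5767 -131.1818] [0.3807 0.0196 1.2303]
(array([ 0.15, -0.05,  6.16]), array([-0.004,  0.002, -0.006]))
```

Request:
drive_tool:
  targets:
    - {"claw":0,"tx":0.1,"ty":0,"tz":4,"rx":0,"ry":0,"rz":0}
    - {"claw":0,"tx":0.1,"ty":0,"tz":6.2,"rx":0,"ry":0,"rz":0}
    - {"claw":0,"tx":0.1,"ty":0,"tz":6.6,"rx":0,"ry":0,"rz":0}
    - {"claw":0,"tx":0.1,"ty":0,"tz":6.8,"rx":0,"ry":0,"rz":0}
    - {"claw":0,"tx":0.1,"ty":0,"tz":7.0,"rx":0,"ry":0,"rz":0}
    - {"claw":0,"tx":0.1,"ty":0,"tz":7.2,"rx":0,"ry":0,"rz":0}
    - {"claw":0,"tx":0.1,"ty":0,"tz":7.4,"rx":0,"ry":0,"rz":0}
    - {"claw":0,"tx":0.1,"ty":0,"tz":7.6,"rx":0,"ry":0,"rz":0}
    - {"claw":0,"tx":0.1,"ty":0,"tz":7.7,"rx":0,"ry":0,"rz":0}
    - {"claw":0,"tx":0.1,"ty":0,"tz":7.8,"rx":0,"ry":0,"rz":0}
    - {"claw":0,"tx":0.1,"ty":0,"tz":7.8,"rx":0,"ry":0,"rz":0}

```text
time_s: 3.2
eef_pos: [0.4442, -0.166, 0.0559]
tcp_rot: [[-0.992, -0.125, 0.001], [-0.125, 0.992, -0.001], [-0.001, -0.001, -1.0]]
force: [1.1, -0.4, 1.8]
finger_gap: 0.0005
grasp_force: 0.7
```

Request:
drive_tool:
  targets:
    - {"claw":0,"tx":0,"ty":-0.3,"tz":0.1,"rx":0,"ry":0,"rz":0}
    - {"claw":0,"tx":0,"ty":-0.3,"tz":0.2,"rx":0,"ry":0,"rz":0}
    - {"claw":0,"tx":0,"ty":-0.3,"tz":0.2,"rx":0,"ry":0,"rz":0}

```text
time_s: 3.5
eef_pos: [0.4437, -0.1676, 0.055]
tcp_rot: [[-0.992, -0.124, -0.001], [-0.124, 0.992, 0.002], [0.0, 0.002, -1.0]]
force: [0.2, 5.5, 14.9]
finger_gap: 0.0001
grasp_force: 7.3
```

Request:
drive_tool:
  targets:
    - {"claw":0,"tx":0,"ty":0,"tz":-2,"rx":0,"ry":0,"rz":0}
    - {"claw":0,"tx":0,"ty":0,"tz":-6,"rx":0,"ry":0,"rz":0}
    - {"claw":0.5,"tx":0,"ty":4,"tz":-9,"rx":0,"ry":0,"rz":0}
    - {"claw":1,"tx":0,"ty":8,"tz":-11,"rx":0,"ry":0,"rz":0}
    - {"claw":1,"tx":0,"ty":12,"tz":-13,"rx":0,"ry":0,"rz":0}
    - {"claw":1,"tx":-1,"ty":16,"tz":-14,"rx":0,"ry":0,"rz":0}
    - {"claw":1,"tx":-2,"ty":20.5,"tz":-14,"rx":0,"ry":0,"rz":0}
    - {"claw":1,"tx":-3,"ty":25,"tz":-14,"rx":0,"ry":0,"rz":0}
    - {"claw":1,"tx":-4,"ty":29.5,"tz":-14,"rx":0,"ry":0,"rz":0}
    - {"claw":1,"tx":-4,"ty":29.5,"tz":-14,"rx":0,"ry":0,"rz":0}
    - {"claw":1,"tx":-4,"ty":29.5,"tz":-14,"rx":0,"ry":0,"rz":0}

```text
time_s: 4.6
eef_pos: [0.4462, 0.1297, 0.1935]
tcp_rot: [[-0.992, -0.128, -0.001], [-0.128, 0.992, -0.001], [0.002, -0.001, -1.0]]
force: [-0.5, -0.0, -0.0]
finger_gap: 0.0648
grasp_force: 0.0
```

```bash
python3 - <<'E'
from mv import *
np.set_printoptions(precision=4,suppress=True)
s=env.get_state();print(s['time_s'],s['eef_pos'],s['finger_gap'],s['joints'],s['force'])
p,d=env.grab_frame('top');
w,dw=env.grab_frame('wrist');R=env.recognise('wrist','clay_cup')
for r in R: print(r['pixel'],r['confidence'],at_z('wrist',r['pixel'],.045,s))
p2,d2=env.grab_frame('top')
print('platter diff',np.abs(p[200:262,318:382].astype(int)-p2[200:262,318:382]).mean(), 'bg',np.abs(p[290:310,300:382].astype(int)-p2[290:310,300:382]).mean())
for k,px in [('stop',(397,244)),('slow',(394,233)),('med',(391.5,218)),('fast',(389.5,201))]:
    print(k,at_depth('top',px,patch(d2,px))[2])
a=cv2.resize(p2[180:280,300:440][:,:,::-1],(400,286),interpolation=cv2.INTER_CUBIC)
b=cv2.resize(w[:,:,::-1],(400,300)); cv2.imwrite('pics/c3.png',np.vstack([a,b]))
cv2.imwrite('pics/w3.png',w[:,:,::-1]);np.save('w3.npy',dw)
E
```

```text
4.6 [0.4462 0.1297 0.1935] 0.06477340774153953 [  2.4141  20.5372 106.2378  -0.045   53.3092 -94.9292] [-0.477  -0.0048 -0.0394]
[281.6, 196.9] 0.77 [0.4468 0.1337 0.045 ]
[241.7, 285.9] 0.73 [0.5383 0.1076 0.045 ]
[408.9, 197.7] 0.57 [0.4332 0.2449 0.045 ]
platter diff 0.8404737903225806 bg 0.7548780487804878
stop 0.0563737490282612
slow 0.06363095847255318
med 0.06207243945387586
fast 0.0624334948235441
```

View pics/c3.png

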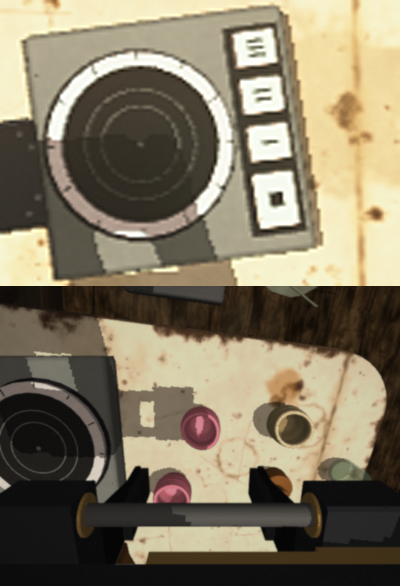

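```bash
python3 - <<'E'
from mv import *
print(cmd([.4345,.243,.12],120))
E
```

```text
(array([-0.19, 11.61,  7.36]), array([-0.   , -0.001, -0.401]))
```

Request:
drive_tool:
  targets:
    - {"claw":1,"tx":0,"ty":4,"tz":1,"rx":0,"ry":0,"rz":-0.14}
    - {"claw":1,"tx":-0.1,"ty":8,"tz":3,"rx":0,"ry":0,"rz":-0.28}
    - {"claw":1,"tx":-0.2,"ty":11.6,"tz":5,"rx":0,"ry":0,"rz":-0.4}
    - {"claw":1,"tx":-0.2,"ty":11.6,"tz":7.2,"rx":0,"ry":0,"rz":-0.4}
    - {"claw":1,"tx":-0.2,"ty":11.6,"tz":7.2,"rx":0,"ry":0,"rz":-0.4}
    - {"claw":1,"tx":-0.2,"ty":11.6,"tz":7.2,"rx":0,"ry":0,"rz":-0.4}

```text
time_s: 5.4
eef_pos: [0.4347, 0.2431, 0.1218]
tcp_rot: [[-0.866, -0.5, -0.001], [-0.5, 0.866, -0.001], [0.001, 0.0, -1.0]]
force: [-0.1, 0.6, 0.9]
finger_gap: 0.0871
grasp_force: 0.0
```

```bash
python3 - <<'E'
from mv import *
np.set_printoptions(precision=4,suppress=True)
s=env.get_state();print(s['eef_pos'],s['finger_gap'],s['force'])
w,dw=env.grab_frame('wrist')
for r in env.recognise('wrist','clay_cup'): print(r['pixel'],r['confidence'],at_z('wrist',r['pixel'],.045,s))
for l in ['bottle','weight']:
  for r in env.recognise('wrist',l): print(l,r['pixel'],r['confidence'],at_z('wrist',r['pixel'],.04,s))
# rim: points from depth between z .044 and .06 near cup
W,c=cam2world('wrist',s)
v,u=np.nonzero(dw>0);K=np.array(c['mtx']);z=dw[v,u]
pc=np.stack([(u-K[0,2])/K[0,0]*z,-(v-K[1,2])/K[1,1]*z,-z,np.ones_like(z)])
X=(W@pc)[:3].T
m=(np.hypot(X[:,0]-.4345,X[:,1]-.243)<.04)&(X[:,2]>.046)&(X[:,2]<.058)
q=X[m];print(m.sum(),q.min(0),q.max(0))
cc,rr=cv2.minEnclosingCircle(q[:,:2].astype(np.float32)*1000);print(cc,rr)
cv2.imwrite('pics/w4.png',w[:,:,::-1])
print(cmd([cc[0]/1000,cc[1]/1000,.01],120,s))
E
```

```text
[0.4347 0.2431 0.1218] 0.0870614509799645 [-0.0657  0.6212  0.9398]
[125.8, 158.1] 0.8 [0.4463 0.1355 0.045 ]
[46.9, 249.2] 0.6 [0.5339 0.1125 0.045 ]
[282.7, 220.6] 0.55 [0.4323 0.2461 0.045 ]
bottle [354.9, 351.6] 0.66 [0.4997 0.3516 0.04  ]
weight [229.6, 286.5] 0.69 [0.4983 0.2387 0.04  ]
1376 [0.4114 0.221  0.046 ] [0.4591 0.2698 0.0513]
(434.73516845703125, 245.3414306640625) 25.076183319091797
(array([-0.13,  0.19, 11.18]), array([ 0.   , -0.001, -0.   ]))
```

View pics/w4.png

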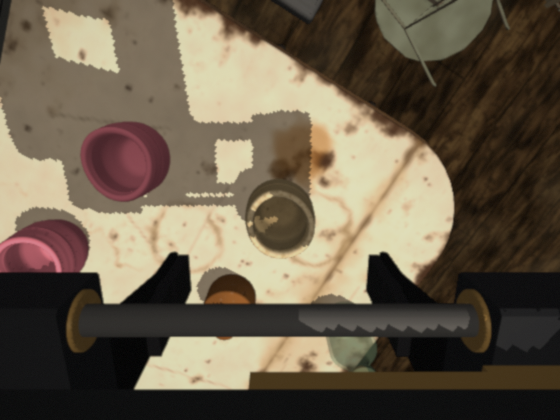

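Request:
drive_tool:
  targets:
    - {"claw":1,"tx":-0.1,"ty":0.15,"tz":3,"rx":0,"ry":0,"rz":0}
    - {"claw":1,"tx":-0.1,"ty":0.15,"tz":6,"rx":0,"ry":0,"rz":0}
    - {"claw":1,"tx":-0.1,"ty":0.15,"tz":9,"rx":0,"ry":0,"rz":0}
    - {"claw":1,"tx":-0.1,"ty":0.15,"tz":10.5,"rx":0,"ry":0,"rz":0}
    - {"claw":1,"tx":-0.1,"ty":0.15,"tz":11.1,"rx":0,"ry":0,"rz":0}
    - {"claw":1,"tx":-0.1,"ty":0.15,"tz":11.1,"rx":0,"ry":0,"rz":0}

```text
time_s: 6.2
eef_pos: [0.4349, 0.2458, 0.0109]
tcp_rot: [[-0.866, -0.501, -0.0], [-0.501, 0.866, -0.0], [0.0, 0.0, -1.0]]
force: [-0.3, 0.6, 0.2]
finger_gap: 0.0873
grasp_force: 0.0
```

Request:
drive_tool:
  targets:
    - {"claw":0.7,"tx":0,"ty":0,"tz":0,"rx":0,"ry":0,"rz":0}
    - {"claw":0.62,"tx":0,"ty":0,"tz":0,"rx":0,"ry":0,"rz":0}
    - {"claw":0.58,"tx":0,"ty":0,"tz":0,"rx":0,"ry":0,"rz":0}
    - {"claw":0.54,"tx":0,"ty":0,"tz":0,"rx":0,"ry":0,"rz":0}
    - {"claw":0.5,"tx":0,"ty":0,"tz":0,"rx":0,"ry":0,"rz":0}
    - {"claw":0.45,"tx":0,"ty":0,"tz":0,"rx":0,"ry":0,"rz":0}
    - {"claw":0.45,"tx":0,"ty":0,"tz":0,"rx":0,"ry":0,"rz":0}
  force: 6

```text
time_s: 6.9
eef_pos: [0.4348, 0.2462, 0.0111]
tcp_rot: [[-0.865, -0.502, 0.001], [-0.502, 0.865, 0.0], [-0.001, -0.0, -1.0]]
force: [0.5, -0.6, 2.4]
finger_gap: 0.0505
grasp_force: 6.0
```

Request:
drive_tool:
  targets:
    - {"claw":0.45,"tx":0,"ty":0,"tz":-0.5,"rx":0,"ry":0,"rz":0}
    - {"claw":0.45,"tx":0,"ty":0,"tz":-1.5,"rx":0,"ry":0,"rz":0}
    - {"claw":0.45,"tx":0,"ty":0,"tz":-3.5,"rx":0,"ry":0,"rz":0}
    - {"claw":0.45,"tx":0,"ty":0,"tz":-6,"rx":0,"ry":0,"rz":0}
    - {"claw":0.45,"tx":0,"ty":0,"tz":-9,"rx":0,"ry":0,"rz":0}
    - {"claw":0.45,"tx":0,"ty":0,"tz":-11.5,"rx":0,"ry":0,"rz":0}
    - {"claw":0.45,"tx":0,"ty":0,"tz":-12.5,"rx":0,"ry":0,"rz":0}
    - {"claw":0.45,"tx":0,"ty":0,"tz":-12.5,"rx":0,"ry":0,"rz":0}

```text
time_s: 7.7
eef_pos: [0.4354, 0.2465, 0.1374]
tcp_rot: [[-0.865, -0.502, 0.003], [-0.502, 0.865, 0.001], [-0.003, -0.001, -1.0]]
force: [0.2, 0.6, -0.3]
finger_gap: 0.0505
grasp_force: 6.0
```

```bash
python3 - <<'E'
from mv import *
np.set_printoptions(precision=4,suppress=True)
s=env.get_state();print(s['eef_pos'],s['finger_gap'],s['grasp_force'],s['force'],s['joints'])
print(cmd([.4909,-.0591,.13],97,s))
E
```

```text
[0.4354 0.2465 0.1374] 0.05049654257131237 5.999963266658597 [ 0.2117  0.5505 -0.28  ] [  16.6917   28.1133  104.7196    0.003    46.9638 -103.4125]
(array([ 10.53, -29.22,   0.73]), array([-0.   ,  0.004,  0.403]))
```

Request:
drive_tool:
  targets:
    - {"claw":0.45,"tx":1,"ty":-2,"tz":0,"rx":0,"ry":0,"rz":0.06}
    - {"claw":0.45,"tx":2.5,"ty":-5.5,"tz":0,"rx":0,"ry":0,"rz":0.16}
    - {"claw":0.45,"tx":4,"ty":-9.5,"tz":0,"rx":0,"ry":0,"rz":0.26}
    - {"claw":0.45,"tx":5.5,"ty":-13.5,"tz":0,"rx":0,"ry":0,"rz":0.36}
    - {"claw":0.45,"tx":6.5,"ty":-17,"tz":0,"rx":0,"ry":0,"rz":0.4}
    - {"claw":0.45,"tx":7,"ty":-19,"tz":0,"rx":0,"ry":0,"rz":0.4}
    - {"claw":0.45,"tx":7,"ty":-19.5,"tz":0,"rx":0,"ry":0,"rz":0.4}
    - {"claw":0.45,"tx":7,"ty":-19.5,"tz":0,"rx":0,"ry":0,"rz":0.4}
    - {"claw":0.45,"tx":7,"ty":-19.5,"tz":0,"rx":0,"ry":0,"rz":0.4}

```text
time_s: 8.6
eef_pos: [0.4707, 0.0433, 0.1351]
tcp_rot: [[-0.992, -0.125, -0.002], [-0.125, 0.992, 0.001], [0.002, 0.001, -1.0]]
force: [-0.0, -0.4, -0.8]
finger_gap: 0.0507
grasp_force: 6.0
```

```bash
python3 - <<'E'
from mv import *
np.set_printoptions(precision=4,suppress=True)
s=env.get_state();print(s['time_s'],s['eef_pos'],s['finger_gap'],s['grasp_force'],s['force'])
w,dw=env.grab_frame('wrist');np.save('w5.npy',dw)
for l in ['platter_centre','key_slow_top','key_stop_top']:
  for r in env.recognise('wrist',l)[:2]: print(l,r['pixel'],r['confidence'],at_z('wrist',r['pixel'],.0635,s))
cv2.imwrite('pics/w5.png',w[:,:,::-1])
print(cmd([.4909,-.0591,.13],97,s))
E
```

```text
8.6 [0.4707 0.0433 0.1351] 0.0506966925709557 6.000045671244152 [-0.0231 -0.3561 -0.8416]
platter_centre [119.1, 206.2] 0.76 [ 0.4712 -0.0624  0.0635]
key_slow_top [2.7, 221.2] 0.81 [ 0.4916 -0.1403  0.0635]
(array([ -0.72, -10.41,   0.5 ]), array([ 0.001, -0.002,  0.004]))
```

View pics/w5.png

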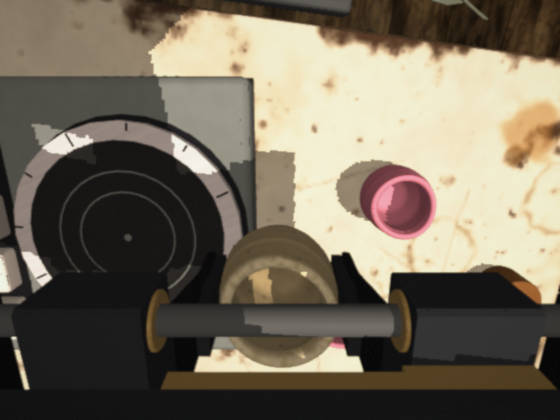

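The held cup shows at (280,300), upright between the pads. The platter's dot is at (127.5,237).

```bash
python3 - <<'E'
from mv import *
np.set_printoptions(precision=4,suppress=True)
s=env.get_state();dw=np.load('w5.npy')
print('dot wrist',at_z('wrist',(127.5,237),.0635,s))
W,c=cam2world('wrist',s);H=np.array(c['hand_eye']);K=np.array(c['mtx'])
v,u=np.nonzero(dw>0);z=dw[v,u]
pc=np.stack([(u-K[0,2])/K[0,0]*z,-(v-K[1,2])/K[1,1]*z,-z,np.ones_like(z)])
T=(H@pc)[:3].T
m=(abs(T[:,1])<.021)&(T[:,0]>-.04)&(T[:,0]<.05)&(T[:,2]>-.06)&(T[:,2]<.02)
q=T[m];print(q.min(0),q.max(0)); top=np.percentile(q[:,2],2);print('rim tool z',top)
r=q[q[:,2]<top+.006];print('rim x',r[:,0].min(),r[:,0].max(),'y at max-x',r[r[:,0]>r[:,0].max()-.002][:,1].mean())
E
```

```text
dot wrist [ 0.4937 -0.0569  0.0635]
[-0.0244 -0.021  -0.0403] [0.0269 0.021  0.0079]
rim tool z -0.03862996149130687
rim x -0.024406662001968116 0.025929302897222728 y at max-x -0.0008522971459340624
```

```bash
python3 - <<'E'
from mv import *
print(cmd([.4933,-.0575,.0900],97.15))
E
```

```text
(array([ -0.91, -10.29,   4.57]), array([ 0.   , -0.001,  0.002]))
```

Request:
drive_tool:
  targets:
    - {"claw":0.45,"tx":-0.2,"ty":-2,"tz":0,"rx":0,"ry":0,"rz":0}
    - {"claw":0.45,"tx":-0.5,"ty":-5,"tz":0,"rx":0,"ry":0,"rz":0}
    - {"claw":0.45,"tx":-0.9,"ty":-8,"tz":0,"rx":0,"ry":0,"rz":0}
    - {"claw":0.45,"tx":-0.9,"ty":-10,"tz":0.5,"rx":0,"ry":0,"rz":0}
    - {"claw":0.45,"tx":-0.9,"ty":-10.3,"tz":2,"rx":0,"ry":0,"rz":0}
    - {"claw":0.45,"tx":-0.9,"ty":-10.3,"tz":3.5,"rx":0,"ry":0,"rz":0}
    - {"claw":0.45,"tx":-0.9,"ty":-10.3,"tz":4.5,"rx":0,"ry":0,"rz":0}
    - {"claw":0.45,"tx":-0.9,"ty":-10.3,"tz":4.5,"rx":0,"ry":0,"rz":0}
    - {"claw":0.45,"tx":-0.9,"ty":-10.3,"tz":4.5,"rx":0,"ry":0,"rz":0}

```text
time_s: 9.7
eef_pos: [0.4936, -0.0582, 0.0909]
tcp_rot: [[-0.992, -0.126, -0.0], [-0.126, 0.992, 0.0], [0.0, 0.0, -1.0]]
force: [0.7, 0.5, -0.4]
finger_gap: 0.0504
grasp_force: 6.0
```

```bash
python3 - <<'E'
from mv import *
np.set_printoptions(precision=4,suppress=True)
s=env.get_state();print(s['time_s'],s['eef_pos'],s['finger_gap'],s['grasp_force'],s['force'])
print(cmd([.4933,-.0575,.0745],97.15,s))
E
```

```text
9.7 [ 0.4936 -0.0582  0.0909] 0.05042361935806345 6.000014153541997 [ 0.6989  0.4596 -0.3823]
(array([0.02, 0.08, 1.64]), array([ 0.   , -0.   ,  0.001]))
```

Request:
drive_tool:
  targets:
    - {"claw":0.45,"tx":0,"ty":0,"tz":0.5,"rx":0,"ry":0,"rz":0}
    - {"claw":0.45,"tx":0,"ty":0,"tz":1.0,"rx":0,"ry":0,"rz":0}
    - {"claw":0.45,"tx":0,"ty":0,"tz":1.3,"rx":0,"ry":0,"rz":0}
    - {"claw":0.45,"tx":0,"ty":0,"tz":1.45,"rx":0,"ry":0,"rz":0}
    - {"claw":0.45,"tx":0,"ty":0,"tz":1.55,"rx":0,"ry":0,"rz":0}
    - {"claw":0.45,"tx":0,"ty":0,"tz":1.55,"rx":0,"ry":0,"rz":0}

```text
time_s: 10.3
eef_pos: [0.4936, -0.0588, 0.0752]
tcp_rot: [[-0.992, -0.125, -0.0], [-0.125, 0.992, 0.0], [0.0, 0.0, -1.0]]
force: [0.3, -0.1, -0.4]
finger_gap: 0.0506
grasp_force: 6.0
```

Request:
drive_tool:
  targets:
    - {"claw":0.45,"tx":0,"ty":0.05,"tz":0.05,"rx":0,"ry":0,"rz":0}
    - {"claw":0.45,"tx":0,"ty":0.05,"tz":0.1,"rx":0,"ry":0,"rz":0}
    - {"claw":0.45,"tx":0,"ty":0.05,"tz":0.1,"rx":0,"ry":0,"rz":0}

```text
time_s: 10.6
eef_pos: [0.4937, -0.0582, 0.0746]
tcp_rot: [[-0.992, -0.125, 0.0], [-0.125, 0.992, -0.0], [-0.0, -0.0, -1.0]]
force: [-1.0, 0.0, 2.0]
finger_gap: 0.0504
grasp_force: 6.0
```

Request:
drive_tool:
  targets:
    - {"claw":0.58,"tx":0,"ty":0,"tz":0,"rx":0,"ry":0,"rz":0}
    - {"claw":0.62,"tx":0,"ty":0,"tz":0,"rx":0,"ry":0,"rz":0}
    - {"claw":0.68,"tx":0,"ty":0,"tz":0,"rx":0,"ry":0,"rz":0}
    - {"claw":0.8,"tx":0,"ty":0,"tz":0,"rx":0,"ry":0,"rz":0}
    - {"claw":1,"tx":0,"ty":0,"tz":0,"rx":0,"ry":0,"rz":0}
    - {"claw":1,"tx":0,"ty":0,"tz":0,"rx":0,"ry":0,"rz":0}
    - {"claw":1,"tx":0,"ty":0,"tz":0,"rx":0,"ry":0,"rz":0}

```text
time_s: 11.3
eef_pos: [0.4935, -0.0583, 0.0743]
tcp_rot: [[-0.992, -0.125, -0.0], [-0.125, 0.992, 0.0], [0.0, 0.0, -1.0]]
force: [0.4, 0.2, 0.9]
finger_gap: 0.0823
grasp_force: 0.0
```

Request:
drive_tool:
  targets:
    - {"claw":1,"tx":0,"ty":0,"tz":-1,"rx":0,"ry":0,"rz":0}
    - {"claw":1,"tx":0,"ty":0,"tz":-3,"rx":0,"ry":0,"rz":0}
    - {"claw":1,"tx":0,"ty":0,"tz":-6,"rx":0,"ry":0,"rz":0}
    - {"claw":1,"tx":0,"ty":0,"tz":-9,"rx":0,"ry":0,"rz":0}
    - {"claw":1,"tx":0,"ty":0,"tz":-11,"rx":0,"ry":0,"rz":0}
    - {"claw":0,"tx":0,"ty":-4,"tz":-11,"rx":0,"ry":0,"rz":0}
    - {"claw":0,"tx":0,"ty":-8,"tz":-11,"rx":0,"ry":0,"rz":0}
    - {"claw":0,"tx":0,"ty":-11,"tz":-11,"rx":0,"ry":0,"rz":0}
    - {"claw":0,"tx":0,"ty":-11,"tz":-11,"rx":0,"ry":0,"rz":0}
    - {"claw":0,"tx":0,"ty":-11,"tz":-11,"rx":0,"ry":0,"rz":0}

```text
time_s: 12.3
eef_pos: [0.5069, -0.1676, 0.1847]
tcp_rot: [[-0.992, -0.123, -0.0], [-0.123, 0.992, 0.001], [0.0, 0.001, -1.0]]
force: [1.0, 1.0, 0.2]
finger_gap: 0.0547
grasp_force: 0.0
```

```bash
python3 - <<'E'
from mv import *
np.set_printoptions(precision=4,suppress=True)
s=env.get_state();print(s['time_s'],s['eef_pos'],s['finger_gap'],s['grasp_force'],s['force'],s['joints'])
w,dw=env.grab_frame('wrist')
for l in ['key_slow_top','key_stop_top','key_medium','clay_cup']:
  for r in env.recognise('wrist',l)[:2]: print(l,r['pixel'],r['confidence'],at_z('wrist',r['pixel'],.0635,s))
p,d=env.grab_frame('top')
for k,px in [('stop',(397,244)),('slow',(394,233)),('med',(391.5,218)),('fast',(389.5,201))]: print(k,at_depth('top',px,patch(d,px))[2])
a=cv2.resize(p[180:280,290:430][:,:,::-1],(392,280),interpolation=cv2.INTER_CUBIC)
cv2.imwrite('pics/c6.png',np.hstack([cv2.copyMakeBorder(a,0,20,0,0,cv2.BORDER_CONSTANT),cv2.resize(w[:,:,::-1],(400,300))]))
E
```

```text
12.3 [ 0.5069 -0.1676  0.1847] 0.05465874055822066 0.0 [0.9778 1.0153 0.1752] [ -30.3062   26.1608   97.4412    0.0285   56.4221 -127.399 ]
key_slow_top [280.3, 184.4] 0.94 [ 0.4906 -0.1669  0.0635]
key_stop_top [280.1, 126.7] 0.94 [ 0.4462 -0.1726  0.0635]
key_medium [283.8, 231.4] 0.83 [ 0.5296 -0.1591  0.0635]
clay_cup [539.4, 267.6] 0.87 [0.5354 0.0615 0.0635]
clay_cup [431.9, 217.8] 0.66 [ 0.503  -0.0406  0.0635]
stop 0.5986704070571685
slow 0.5630793507437403
med 0.27800803382743977
fast 0.2773113419876856
```

View pics/c6.png

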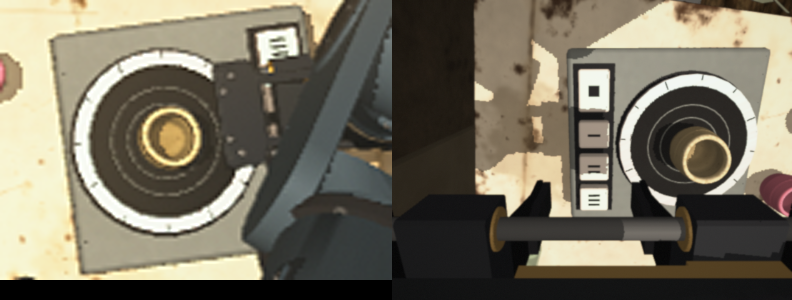

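The stop key is down and the cup stands upright near the platter's centre: rim at (171,136) in the left crop, and the offset fits the parallax. For the slow key I turn the gripper by 90° so that its body stays clear of the cup.

```bash
python3 - <<'E'
from mv import *
print(cmd([.4910,-.1670,.12],7.15))
E
```

```text
(array([1.6 , 0.13, 6.44]), array([ 0.000e+00, -1.000e-03,  1.573e+00]))
```

Request:
drive_tool:
  targets:
    - {"claw":0,"tx":0.8,"ty":0.2,"tz":0,"rx":0,"ry":0,"rz":0.14}
    - {"claw":0,"tx":1.6,"ty":0.2,"tz":0,"rx":0,"ry":0,"rz":0.28}
    - {"claw":0,"tx":1.6,"ty":0.2,"tz":0,"rx":0,"ry":0,"rz":0.42}
    - {"claw":0,"tx":1.6,"ty":0.2,"tz":0,"rx":0,"ry":0,"rz":0.56}
    - {"claw":0,"tx":1.6,"ty":0.2,"tz":0,"rx":0,"ry":0,"rz":0.7}
    - {"claw":0,"tx":1.6,"ty":0.2,"tz":0,"rx":0,"ry":0,"rz":0.84}
    - {"claw":0,"tx":1.6,"ty":0.2,"tz":0,"rx":0,"ry":0,"rz":0.98}
    - {"claw":0,"tx":1.6,"ty":0.2,"tz":0,"rx":0,"ry":0,"rz":1.12}
    - {"claw":0,"tx":1.6,"ty":0.2,"tz":0,"rx":0,"ry":0,"rz":1.26}
    - {"claw":0,"tx":1.6,"ty":0.2,"tz":0,"rx":0,"ry":0,"rz":1.4}
    - {"claw":0,"tx":1.6,"ty":0.2,"tz":0,"rx":0,"ry":0,"rz":1.5}
    - {"claw":0,"tx":1.6,"ty":0.2,"tz":0,"rx":0,"ry":0,"rz":1.57}

```text
time_s: 13.8
eef_pos: [0.4911, -0.1667, 0.1844]
tcp_rot: [[-0.123, 0.992, -0.0], [0.992, 0.123, 0.0], [0.0, -0.0, -1.0]]
force: [-1.5, -0.3, -0.1]
finger_gap: 0.0005
grasp_force: 0.0
```

```bash
python3 - <<'E'
from mv import *
np.set_printoptions(precision=4,suppress=True)
s=env.get_state();print(s['time_s'],s['eef_pos'],s['finger_gap'],s['force'],s['joints'])
print(cmd([.4910,-.1670,.072],7.15,s))
E
```

```text
13.8 [ 0.4911 -0.1667  0.1844] 0.0004913637214689009 [-1.4582 -0.2964 -0.0805] [-31.1053  25.1161  99.579    0.0001  55.3198 -38.1914]
(array([-0.03, -0.01, 11.24]), array([-0.   , -0.   , -0.001]))
```

Request:
drive_tool:
  targets:
    - {"claw":0,"tx":0,"ty":0,"tz":3,"rx":0,"ry":0,"rz":0}
    - {"claw":0,"tx":0,"ty":0,"tz":6,"rx":0,"ry":0,"rz":0}
    - {"claw":0,"tx":0,"ty":0,"tz":9,"rx":0,"ry":0,"rz":0}
    - {"claw":0,"tx":0,"ty":0,"tz":10.5,"rx":0,"ry":0,"rz":0}
    - {"claw":0,"tx":0,"ty":0,"tz":11.2,"rx":0,"ry":0,"rz":0}
    - {"claw":0,"tx":0,"ty":0,"tz":11.6,"rx":0,"ry":0,"rz":0}
    - {"claw":0,"tx":0,"ty":0,"tz":11.6,"rx":0,"ry":0,"rz":0}

```text
time_s: 14.5
eef_pos: [0.4914, -0.1673, 0.0685]
tcp_rot: [[-0.126, 0.992, 0.0], [0.992, 0.126, -0.0], [-0.0, 0.0, -1.0]]
force: [0.7, 0.6, -0.3]
finger_gap: 0.0007
grasp_force: 0.0
```

Request:
drive_tool:
  targets:
    - {"claw":0,"tx":0,"ty":0,"tz":0.3,"rx":0,"ry":0,"rz":0}
    - {"claw":0,"tx":0,"ty":0,"tz":0.5,"rx":0,"ry":0,"rz":0}
    - {"claw":0,"tx":0,"ty":0,"tz":0.7,"rx":0,"ry":0,"rz":0}
    - {"claw":0,"tx":0,"ty":0,"tz":0.9,"rx":0,"ry":0,"rz":0}
    - {"claw":0,"tx":0,"ty":0,"tz":1.05,"rx":0,"ry":0,"rz":0}
    - {"claw":0,"tx":0,"ty":0,"tz":1.2,"rx":0,"ry":0,"rz":0}
    - {"claw":0,"tx":0,"ty":0,"tz":1.3,"rx":0,"ry":0,"rz":0}
    - {"claw":0,"tx":0,"ty":0,"tz":1.4,"rx":0,"ry":0,"rz":0}
    - {"claw":0,"tx":0,"ty":0,"tz":1.5,"rx":0,"ry":0,"rz":0}
    - {"claw":0,"tx":0,"ty":0,"tz":1.5,"rx":0,"ry":0,"rz":0}

```text
time_s: 15.5
eef_pos: [0.4914, -0.1676, 0.055]
tcp_rot: [[-0.126, 0.992, 0.001], [0.992, 0.126, -0.001], [-0.001, 0.001, -1.0]]
force: [-1.9, 0.1, 13.4]
finger_gap: 0.0005
grasp_force: 7.1
```

Now straight up, then back off to the side, away from the keys and the cup.

Request:
drive_tool:
  targets:
    - {"claw":0,"tx":0,"ty":0,"tz":-1,"rx":0,"ry":0,"rz":0}
    - {"claw":0,"tx":0,"ty":0,"tz":-4,"rx":0,"ry":0,"rz":0}
    - {"claw":0,"tx":0,"ty":0,"tz":-8,"rx":0,"ry":0,"rz":0}
    - {"claw":0,"tx":0,"ty":0,"tz":-12,"rx":0,"ry":0,"rz":0}
    - {"claw":0,"tx":-4,"ty":0,"tz":-14,"rx":0,"ry":0,"rz":0}
    - {"claw":0,"tx":-8,"ty":0,"tz":-14,"rx":0,"ry":0,"rz":0}
    - {"claw":0,"tx":-12,"ty":0,"tz":-14,"rx":0,"ry":0,"rz":0}
    - {"claw":0,"tx":-16,"ty":0,"tz":-14,"rx":0,"ry":0,"rz":0}
    - {"claw":0,"tx":-16,"ty":0,"tz":-14,"rx":0,"ry":0,"rz":0}
    - {"claw":0,"tx":-16,"ty":0,"tz":-14,"rx":0,"ry":0,"rz":0}

```text
time_s: 16.5
eef_pos: [0.5104, -0.3263, 0.1927]
tcp_rot: [[-0.124, 0.992, -0.001], [0.992, 0.124, 0.002], [0.002, -0.001, -1.0]]
force: [-1.2, 0.6, 0.8]
finger_gap: 0.0006
grasp_force: 0.0
```

```bash
python3 - <<'E'
from mv import *
s=env.get_state();print(s['time_s'],s['eef_pos'],s['force'])
T=[]
for i in range(4):
    p,d=env.grab_frame('top'); T.append(cv2.resize(p[180:280,290:430][:,:,::-1],(392,280),interpolation=cv2.INTER_CUBIC))
    if i==1: 
        for k in range(14): env.grab_frame('side')
for k,px in [('stop',(397,244)),('slow',(394,233)),('med',(391.5,218)),('fast',(389.5,201))]: print(k,at_depth('top',px,patch(d,px))[2])
sd=env.grab_frame('side')[0][130:340,180:460][:,:,::-1]
cv2.imwrite('pics/c7.png',np.vstack([np.hstack([T[0],T[3]]),np.hstack([cv2.resize(sd,(392,294)),np.zeros((294,392,3),np.uint8)])]))
E
```

```text
16.5 [ 0.51043079 -0.3263282   0.19267081] [-1.22182304  0.61502285  0.78228581]
stop 0.06202841741002629
slow 0.05585566836306355
med 0.061850893062787016
fast 0.06260111265614188
```

View pics/c7.png

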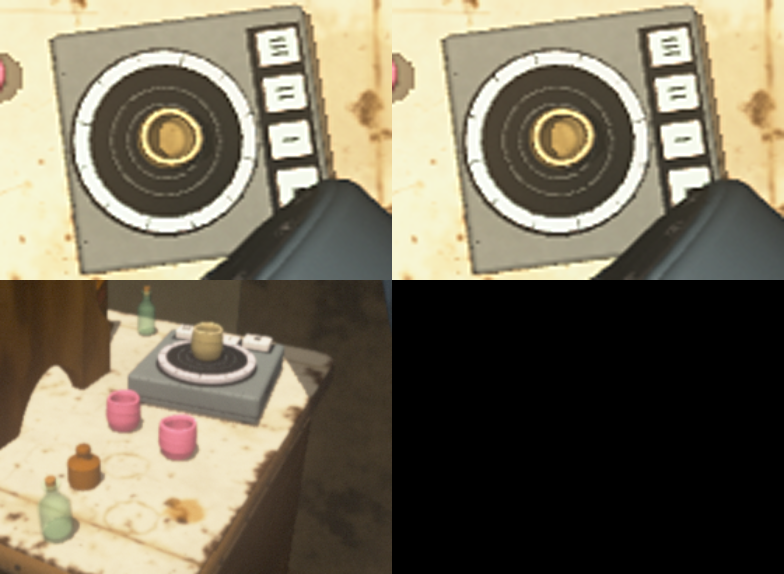

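The cup (171,137) stands upright on the platter. The slow key is down and the other three are up. The bottle, weight and pink cups have not moved. I'll confirm the rotation numerically, then hand in.

```bash
python3 - <<'E'
from mv import *
def ring():
    p,_=env.grab_frame('top');g=cv2.cvtColor(p,cv2.COLOR_RGB2GRAY).astype(np.float32)
    a=np.radians(np.arange(90,360,.5)+0)  # rim ring, unwrapped
    cx,cy=348.7,230.2; rs=np.linspace(29,32,7)[:,None]
    return cv2.remap(g,(cx+rs*np.cos(a)).astype(np.float32),(cy-rs*np.sin(a)).astype(np.float32),cv2.INTER_LINEAR).mean(0)
r=[ring() for _ in range(6)]
dif=[float(np.abs(x-r[0]).mean()) for x in r[1:]];print(dif)
if dif[-1]>3 and dif[-1]>1.5*dif[0]: print(env.close_job())
E
```

```text
[4.493772983551025, 6.805745601654053, 7.29541015625, 7.679726600646973, 7.980769157409668]
the job is handed in; nothing more can be done
None
```

The turntable was stopped, the clay cup was stood upright in the middle of the platter, and it is now turning slowly on the slow key; the bottle, weight and pink cups were left alone, and the job is handed in.

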